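# Hold the end wall of a casting tray upright with a square

### The job

The sprung end wall of the white casting tray leans in over its base plate and has to be held at a right angle. Lift the handled steel pail off the tray, set it down gently and upright on the bench beside the tray and let it go; then take the steel square, stand its foot on the tray's base plate and press it down and into the corner until the foot is flat on the base plate and the leg is flush against the end wall, which is then upright. Finish while still holding it there, pressed firmly down and against the wall (some 5 to 10 N each way), and leave the other things on the bench where they are.

Things in the scene. Friction and masses are not known exactly. Their poses are not given: they have to be found in the camera images.
- tray: White plastic casting tray, fixed to the bench: a flat slab 170 (x) x 110 (y) mm, top face 20 mm above the bench, on short rubber feet. Origin at the centre of its underside on the bench, +x towards the end that carries the end wall, z up. The top is flat and open from the -x edge to the end wall; the 17 mm beyond the end wall carry only hinges. Smooth: the square's polished foot slides on it easily.
- tray_corner (a point): Middle of the inside corner line where the tray's top face meets the inner (-x) face of the end wall: 60 mm along the tray's +x from its origin, 20 mm above the bench. Axes as the tray's.
- end_wall (a joint): Lean of the end wall, rad: 0 upright, positive leaning inwards (tray -x). White plate 96 mm wide (tray y), 8 thick, 36 high above the tray's top, hinged along the corner line. A light spring leans it in to its stop at 0.14; about 2 N at its upper edge holds it upright, let go it leans in again. It can be pushed out past upright, to -0.14.
- square: Loose steel L-shaped square, 0.3 kg, standing on its foot. Foot 80 (x) x 44 (y) x 12 mm; upright leg 26 (x) x 24 (y) mm in section at the foot's +x end, top 90 mm above the underside. Origin: centre of the underside, +x towards the heel. The leg's outer (+x) face, flush with the foot's +x end 40 mm from the origin, goes against the end wall. Pushed hard, it tips in the grip.
- square_heel (a point): Middle of the square's lower outer edge (bottom of the heel): 40 mm along the square's +x from its origin, at the underside. It goes to the tray_corner.
- square_grip (a point): Where to grip: centre of the square's leg 70 mm above the underside, 27 mm along the square's +x from its origin. Gripped there across the leg's 24 mm (square's y), the fingers stay above the 36 mm high end wall.
- pail: Round open steel pail with a rigid handle across its mouth, 0.18 kg, empty, standing on the tray's base plate. Body 72 mm diameter at the rim (62 mm at the bottom) and 62 mm high; origin at the centre of its underside, z up, handle along its y.
- pail_handle (a point): Centre of the pail's grip bar, 108 mm above the pail's underside: a grey bar 46 mm long (pail's y), 12 mm wide (pail's x), 14 mm high, between two thin upright wires 72 mm apart.
- bottle_ethanol: Closed white bottle with an orange cap, 56 mm diameter, 128 mm high, standing loose; origin at the centre of its underside. A bystander.
- tube_50_a: Capped self-standing tube, 33 mm diameter, 111 mm high, standing loose; origin at the centre of its underside. A bystander.
- petri_dish_2: Closed round flat dish, 92 mm diameter, 16 mm high, loose; origin at the centre of its underside. A bystander.
- timer: Small flat white timer, 67 x 63 x 19 mm, loose; origin at the centre of its underside. A bystander.
- forceps: Thin steel forceps lying flat, 126 mm long (its y), 19 mm wide, 7 mm high, loose; origin at its middle. A bystander.
Not all that is in view belongs to the job. What is shaped like the pail but purple is not meant.

How it is judged:
By the outcome, as a careful person would: the job done as asked, in the order asked, and still so for the second after the job is handed in, while the arm keeps its last pose, push and grip.
It also fails if it takes over 61 s, if anything falls off the work surface, if the arm or the gripper's body presses on something with over 40 N, if the wrist force passes 120 N, or if a joint passes its speed limit or range.

### The arm

A 6-joint arm with a two-finger parallel gripper is mounted at the origin on a cart in front of the work surface, level with it; the furniture and walls round the work are solid. World frame = base frame: x ahead of the robot, y to its left, z up, the work surface at z = 0. Lengths are in mm, angles in degrees, forces in N, time in s.
With the tool pointing down it reaches from about 350 to 850 mm from the base axis. Payload 8.1 kg.
Tool frame: the origin (TCP) lies midway between the tips of the shut fingers; the grasp point (between the pads) lies 19 mm behind it; x points along the fingers, y is the direction in which the jaws open and shut, and the axes are right-handed (so a half turn about x gives the same grasp; the last joint's range is limited). The gripper opens to 85 mm and grips with 20 to 120 N. Pads are 22 mm wide; open, the fingers measure 114 mm over their backs; the gripper's body (76 mm by 85 mm) begins 54 mm behind the grasp point. The pads swing forward as they close: fully open they stand 13 mm farther back than shut.
Start: joints at [-74.794, 7.471, 85.268, -0, 87.261, -4.893], TCP at [206.21, -563.456, 231.292] pointing down, gripper open.
Joint ranges: [-169.43, 169.43], [-51.17, 129.36], [1.28, 143.12], [-76.62, 256.62], [0, 156.53], [-152.29, 152.29]. Speed limits (degrees/s): [136.94, 136.94, 159.86, 180, 180, 180].

### API

Orientations are given as [roll, pitch, yaw] about the fixed x, y, z axes, in that order (R = Rz(yaw) Ry(pitch) Rx(roll)).
In Python, from bench import r gives the robot as it stands.
- The arm moves only by the tool move_arm, never from a script. Its argument "deltas" is a list of rows, each a list of 2 entries, a list of its own where there are three numbers: the shift along the tool's x, y, z in mm, then the turn about the tool's x in degrees. A call has 1 to 12 rows; each row is the pose to reach, as a shift and turn from the pose measured when the call began, along the tool's axes at that moment; what a row does not reach only later rows make up. A row lasts 1/8 s, in which the tool goes at most 62.5 mm and 10.7 degrees, less where a joint would pass 70% of its speed; a pose out of reach is approached as far as the arm can. A call with a gripper value outside its range is refused whole. "jaw" is the opening, from -1 (shut) to 1 (fully open), set as the call begins (left out, the last holds). The fingers move at their own pace and stop on an object; "squeeze" is the grip in N (left out, the last holds). Time passes only in rows, so rows that repeat a pose let the fingers close. It gives the time, the measured TCP pose, the force and the opening at its end, in the units of the state.
- r.sense(): the state, without advancing time (a new reading comes with each control period).
- r.snapshot(name): name is "side" or "top" or "wrist"; returns (picture, depth): 384x512x3 uint8, red, green, blue; 384x512 float32, mm along the optical axis (not along the pixel's ray), 0 where there is no reading.
- r.get_calibration(name): a dict with "fovy" (degrees; the focal length in pixels is half the picture's height over the tangent of half this angle, whatever the lens; pixels are square), "cx", "cy" (the principal point, pixels), "position" and "attitude" of the camera in the world; the wrist camera has in their place "tool_from_camera" (4x4, takes a point from camera to tool coordinates, whose origin is the TCP and whose axes are the tool frame's). Camera axes: x right, y down, z forward; pixel columns grow to the right and rows downward; lengths in mm; the calibration is good to about 2 mm. A picture is of the moment at which its call begins: read the wrist's pose just before it. get_calibration takes no time and is no camera call.
- r.hand_in(): hands the job in, once; it reports no verdict.
The state is a dict: "time": time; "joint_pos": joint angles; "qd": joint speeds; "joint_efforts": joint torques, N m; "tool_pos": TCP position; "tcp_rot": TCP orientation; "ft_force": force on the tool from outside, world axes, zero at the start; "wrist_torque": the same for the moment, N m; "finger_gap": finger opening in mm.
Only numpy, scipy, OpenCV 4.12 (cv2) and the standard library are available. Lean on these libraries where they do the work, as an engineer would, in place of code of your own. Each camera call takes 0.05 s, during which the arm holds its last target. There are 200 camera calls.

## Working session

There is one attempt and no reset: what is moved stays moved. The work goes in short steps, Python scripts to look and compute and a tool call to move; the robot and the scene stay as the last step left them, time stands still between calls to the robot, and variables do not carry over. Pictures are saved under pics/ and viewed, about 8 in all and at most 12, crops included, and the job is handed in when it is done.

Besides the shell and the picture viewer there is one more tool, called after "Emit:" as name(argument=value, ...) on one line, values as JSON. move_arm: Moves the arm, as the interface text tells. Its arguments: {"type":"object","properties":{"deltas":{"type":"array","items":{"type":"array"}},"jaw":{"type":"number"},"squeeze":{"type":"number"}},"required":["deltas"]}

```bash
ls; mkdir -p pics
cat > h.py <<'E'
import numpy as np, cv2
from bench import r
from scipy.spatial.transform import Rotation as R
def T_tool(s=None):
    s=s or r.sense(); T=np.eye(4); T[:3,:3]=R.from_euler('xyz',s['tcp_rot'],degrees=True).as_matrix(); T[:3,3]=s['tool_pos']; return T
def cam(name,s=None):
    c=r.get_calibration(name)
    f=192/np.tan(np.radians(c['fovy']/2))
    if 'tool_from_camera' in c: T=T_tool(s)@np.array(c['tool_from_camera'])
    else:
        T=np.eye(4); a=np.array(c['attitude']); 
        T[:3,:3]=a if a.shape==(3,3) else R.from_euler('xyz',a,degrees=True).as_matrix()
        T[:3,3]=c['position']
    return f,c['cx'],c['cy'],T
def shot(name,fn=None):
    s=r.sense(); im,d=r.snapshot(name); C=cam(name,s)
    if fn: cv2.imwrite('pics/'+fn+'.png',im[:,:,::-1])
    np.savez('pics/'+(fn or name)+'.npz',im=im,d=d,f=C[0],cx=C[1],cy=C[2],T=C[3])
    return im,d,C
def load(fn):
    z=np.load('pics/'+fn+'.npz'); return z['im'],z['d'],(float(z['f']),float(z['cx']),float(z['cy']),z['T'])
def cloud(d,C):
    f,cx,cy,T=C; v,u=np.mgrid[:384,:512]
    p=np.stack([(u-cx)/f*d,(v-cy)/f*d,d],-1); return p@T[:3,:3].T+T[:3,3]
def onplane(u,v,z,C):
    f,cx,cy,T=C; ray=T[:3,:3]@np.array([(u-cx)/f,(v-cy)/f,1.]); return T[:3,3]+ray*(z-T[2,3])/ray[2]
def proj(p,C):
    f,cx,cy,T=C; q=T[:3,:3].T@(np.array(p)-T[:3,3]); return f*q[0]/q[2]+cx,f*q[1]/q[2]+cy
E
python3 - <<'E'
from h import *
print(r.sense())
for n in('top','side','wrist'): print(n,r.get_calibration(n))
a=shot('top','top0')[0]; b=shot('side','side0')[0]
E
```

```text
pics
{'time': 0.0, 'joint_pos': array([-7.47927556e+01,  7.51606830e+00,  8.53296099e+01,  9.43618094e-04,
        8.72620359e+01, -4.89268445e+00]), 'qd': array([-0.05068454,  0.06549207, -0.04116799, -0.07784909,  0.04886727,
        0.02193198]), 'joint_efforts': array([-6.15762274e-04, -5.69387877e+01, -5.00553489e+01, -1.71782685e-04,
        1.45076652e-02, -4.39815736e-06]), 'tool_pos': array([ 206.0791952 , -562.90769386,  230.23126088]), 'tcp_rot': array([-95.39398639,  89.89228172, 104.70589649]), 'ft_force': array([ 0.32536094, -0.04930724,  0.4801335 ]), 'wrist_torque': array([0.07828869, 0.01370438, 0.01395692]), 'finger_gap': 85.32119139658623}
top {'fovy': 48.706199588307314, 'cx': 254.73048424968056, 'cy': 188.8696647039198, 'position': array([ 345.45590652, -104.76727342, 1293.73197096]), 'attitude': array([-1.72108394e+02,  7.44727520e-02, -8.96839490e+01])}
side {'fovy': 46.38900568139354, 'cx': 262.3226287680791, 'cy': 198.11435154000998, 'position': array([114.45200034, 818.66558944, 784.73081555]), 'attitude': array([-1.22734508e+02,  2.22583792e-02, -1.56047649e+02])}
wrist {'fovy': 71.80397888646718, 'cx': 255.6698369844755, 'cy': 196.7324321973135, 'tool_from_camera': array([[ 9.56820596e-04, -2.71989233e-01,  9.62299819e-01,
        -1.42958087e+02],
       [ 9.99999523e-01,  7.22083046e-05, -9.73896326e-04,
        -1.69869875e-01],
       [ 1.95403277e-04,  9.62300292e-01,  2.71989173e-01,
        -6.84462512e+01],
       [ 0.00000000e+00,  0.00000000e+00,  0.00000000e+00,
         1.00000000e+00]])}
```

View pics/top0.png

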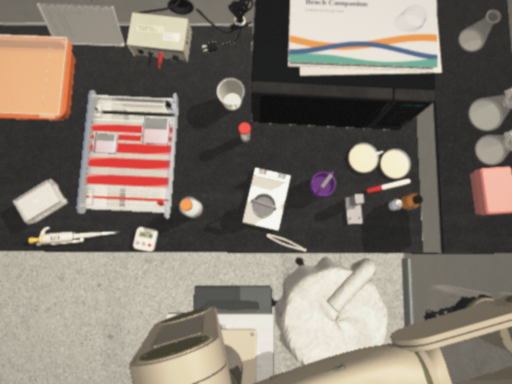

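View pics/side0.png

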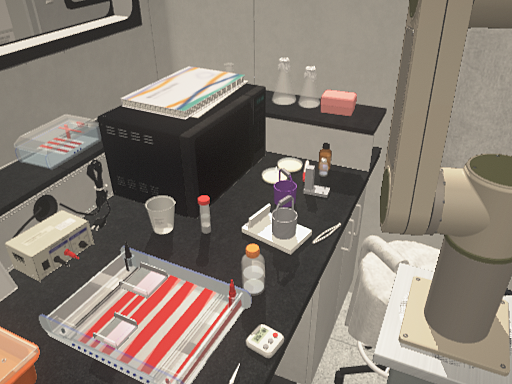

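The tray is at top (267,199), with the grey pail on it at (263,205). The pail-shaped decoy is purple, at (323,183), so the grey one on the tray is the one meant. The square looks like the grey L at (354,208). I'll confirm this in one enlarged crop with the measurements.

Run:
```python
from h import *
im,d,C=load('top0'); ims,ds,Cs=load('side0')
a=cv2.resize(im[150:260,225:445],None,fx=3.6,fy=3.6,interpolation=cv2.INTER_CUBIC)[:,:792]
b=cv2.resize(ims[140:260,230:350],(300,200*3//2),interpolation=cv2.INTER_CUBIC)
c=np.zeros((400+300-110,800,3),np.uint8)[:590]
a=cv2.resize(im[155:255,230:430],(560,280),interpolation=cv2.INTER_CUBIC)
b=cv2.resize(ims[145:255,230:350],(327,300),interpolation=cv2.INTER_CUBIC)
c=np.zeros((580,560,3),np.uint8); c[:280]=a; c[280:,:327]=b
cv2.imwrite('pics/crop1.png',c[:,:,::-1])
P=cloud(d,C); Ps=cloud(ds,Cs)
for u,v in[(267,199),(263,205),(280,180),(354,200),(354,215),(323,183),(250,215),(245,130),(190,206),(287,242),(255,230)]: print('top',u,v,P[v,u].round())
for u,v in[(285,205),(284,225),(255,240),(257,212),(310,177),(318,190),(286,190)]: print('side',u,v,Ps[v,u].round())
```

```text
top 267 199 [ 491. -139.   23.]
top 263 205 [ 472. -127.   26.]
top 280 180 [ 544. -177.   53.]
top 354 200 [ 483. -388.   79.]
top 354 215 [ 445. -403.   12.]
top 323 183 [ 526. -294.  115.]
top 250 215 [443. -88.  20.]
top 245 130 [682. -73. 105.]
top 190 206 [458.  76. 129.]
top 287 242 [ 363. -201.   -0.]
top 255 230 [ 399. -104.   -2.]
side 285 205 [ 522. -271.   13.]
side 284 225 [457. -95.  73.]
side 255 240 [541. -90.  -1.]
side 257 212 [ 593. -218.   -0.]
side 310 177 [ 481. -384.   63.]
side 318 190 [ 454. -394.   15.]
side 286 190 [ 542. -331.   29.]
```

View pics/crop1.png

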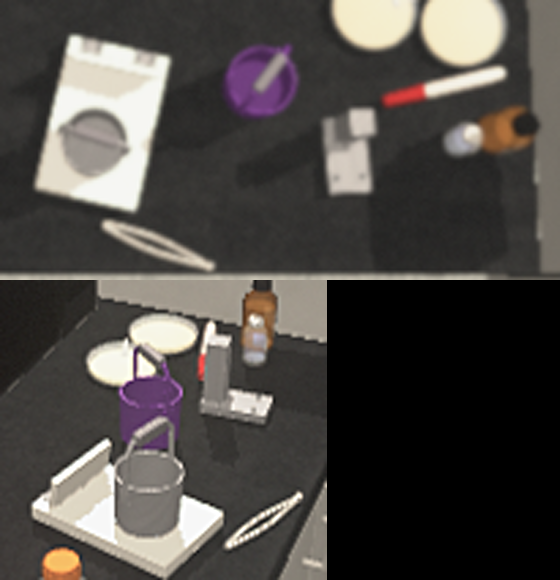

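Confirmed: the grey pail is on the white tray, whose wall is at the far end. The steel square, crop (348,150), has its leg at the far end. Next I'll measure poses from the top and side clouds.

```bash
cat >> h.py <<'E'
def rect(Q):
    (c,(w,h),a)=cv2.minAreaRect(Q[:,:2].astype(np.float32)); return np.round(c,1),round(w,1),round(h,1),round(a,1)
E
python3 - <<'E'
from h import *
for n in('top0','side0'):
    im,d,C=load(n); P=cloud(d,C); x,y,z=P[...,0],P[...,1],P[...,2]
    tr=(x>370)&(x<620)&(y>-240)&(y<-40)
    t=tr&(z>14)&(z<24)&(im.min(-1)>110)
    print(n,'tray',t.sum(),np.median(z[t]),rect(P[t]))
    w=tr&(x>520)&(z>45)&(z<62)&(im.min(-1)>110); print('wall',w.sum(),rect(P[w]) if w.sum()>3 else '',z[w].max() if w.any() else 0)
    h=tr&(x<520)&(z>110)&(z<150); print('handle',h.sum(),rect(P[h]),np.percentile(z[h],[50,95]))
    b=tr&(x<520)&(z>75)&(z<90); print('rim',b.sum(),cv2.minEnclosingCircle(P[b][:,:2].astype(np.float32)))
    sq=(x>410)&(x<530)&(y>-430)&(y<-360)
    f=sq&(z>7)&(z<18); print('foot',f.sum(),rect(P[f]),np.median(z[f]))
    l=sq&(z>70)&(z<100); print('leg',l.sum(),rect(P[l]),np.percentile(z[l],[50,95]) if l.any() else '')
    for nm,(x0,x1,y0,y1,z0) in dict(purple=(470,570,-350,-250,8),forceps=(340,400,-260,-140,4),bottle=(400,500,20,120,20),tube=(630,720,-120,-30,20),allnear=(340,470,-60,10,5)).items():
        m=(x>x0)&(x<x1)&(y>y0)&(y<y1)&(z>z0); print(nm,m.sum(),rect(P[m]) if m.sum()>3 else '')
E
```

```text
top0 tray 1495 19.021071038368973 (array([ 494.8, -136.3]), 109.8, 170.4, 77.3)
wall 87 (array([ 552.7, -148.7]), 94.2, 8.5, 77.3) 58.96582841342661
handle 96 (array([ 468.7, -125.8]), 76.8, 11.7, 73.9) [132.0279315  136.18248604]
rim 82 ((466.9943542480469, -125.21424102783203), 38.30888748168945)
foot 277 (array([ 460.8, -400.8]), 79.4, 44.2, 3.2) 10.960904681307966
leg 94 (array([ 487.7, -399.7]), 24.8, 25.7, 3.2) [88.02498231 91.88707139]
purple 305 (array([ 534.6, -302.4]), 70.3, 70.7, 5.5)
forceps 49 (array([ 367.5, -200.6]), 50.9, 115.0, 0.3)
bottle 368 (array([462.8,  85.9]), 53.9, 53.7, 63.1)
tube 161 (array([688.3, -70.4]), 29.0, 33.3, 89.7)
allnear 14 (array([406. , -29.2]), 63.8, 124.6, 85.2)
side0 tray 876 20.534035640465277 (array([ 494.1, -133.8]), 113.3, 171.0, 77.5)
wall 116 (array([ 551.9, -146.5]), 96.0, 11.5, 76.6) 61.2365945635122
handle 115 (array([ 469. , -121.8]), 76.1, 13.4, 71.7) [130.87542045 136.47159126]
rim 155 ((470.64453125, -124.44210052490234), 38.90870666503906)
foot 171 (array([ 460.5, -396. ]), 81.0, 52.3, 10.1) 12.37466290337079
leg 82 (array([ 487.4, -395.8]), 26.7, 28.7, 3.3) [85.07884153 91.67684742]
purple 525 (array([ 534.4, -300.4]), 69.0, 80.9, 23.3)
forceps 76 (array([ 368.3, -196.1]), 110.6, 54.6, 89.3)
bottle 897 (array([459.9,  95.2]), 53.8, 46.1, 40.4)
tube 320 (array([686.9, -65.9]), 32.0, 31.4, 57.7)
allnear 3
```

```bash
cat >> h.py <<'E'
def delta(xyz,jaw):
    "shift in tool axes and turn about tool x to put the TCP at xyz with the jaw line at world angle jaw"
    T=T_tool(); s=T[:3,:3].T@(np.array(xyz)-T[:3,3]); y=T[:3,1]
    a=np.degrees(np.arctan2(y[1],y[0])); t=(-(jaw-a)+90)%180-90
    return s.round(1),round(t,1),'jaw now',round(a,1)
E
python3 - <<'E'
from h import *
s=r.sense();print(s['tool_pos'],s['joint_pos'][5]); print(T_tool()[:3,:3].round(2))
print(delta([469,-124,230],-16.5)); print(delta([469,-124,112],-16.5))
im,d,C=load('top0');P=cloud(d,C);x,y,z=P[...,0],P[...,1],P[...,2]
m=(x>340)&(x<470)&(y>-60)&(y<10)&(z>5);print(P[m].round())
m=(x>430)&(x<570)&(y>-60)&(y<50);print(np.percentile(z[m],[1,50,99]))
E
```

```text
[ 206.08212424 -562.98250288  230.33433617] -4.896070802112289
[[-0.    0.34 -0.94]
 [ 0.   -0.94 -0.34]
 [-1.   -0.   -0.  ]]
(array([   0.9, -321.9, -397.8]), np.float64(-53.4), 'jaw now', np.float64(-69.9))
(array([ 118.9, -321.7, -397.8]), np.float64(-53.4), 'jaw now', np.float64(-69.9))
[[468. -36.   5.]
 [437. -24.   6.]
 [437. -55.   6.]
 [434.  -0.   7.]
 [434. -18.   6.]
 [413. -55.   5.]
 [410.   3.   5.]
 [410. -40.   6.]
 [380. -34.   6.]
 [371. -56.   8.]
 [359.  -4.   5.]
 [350.   8.   5.]
 [344. -32.   5.]
 [341. -56.   5.]]
[-7.48803168 -1.17893596  5.19988833]
```

Emit:
move_arm(deltas=[[[0,-27,-33],-5],[[0,-54,-66],-9],[[0,-81,-100],-14],[[0,-108,-133],-18],[[0,-135,-166],-23],[[0,-161,-199],-27],[[0,-188,-232],-31],[[0,-215,-265],-36],[[0,-242,-298],-40],[[0,-268,-332],-45],[[0,-295,-365],-49],[[0,-322,-398],-53.4]], jaw=0.2, squeeze=40)

```text
time: 1.6
tool_pos: [469.5, -122.4, 230.6]
tcp_rot: [-137.1, 89.9, 116.5]
ft_force: [0.0, -0.8, 0.5]
finger_gap: 51.2
```

Emit:
move_arm(deltas=[[[0,0,0],0],[[0,0,0],0]])

```text
time: 1.85
tool_pos: [469.1, -122.5, 230.1]
tcp_rot: [-113.8, 89.9, 139.8]
ft_force: [-0.3, -1.0, -0.1]
finger_gap: 51.2
```

Run:
```python
from h import *
print(r.sense()['tool_pos'],r.sense()['finger_gap'],r.sense()['joint_pos'])
im,d,C=shot('wrist','w1'); P=cloud(d,C);x,y,z=P[...,0],P[...,1],P[...,2]
tr=(x>370)&(x<620)&(y>-240)&(y<-40)
h=tr&(x<520)&(z>112)&(z<150)&(d>0); print('handle',h.sum(),rect(P[h]),np.percentile(z[h],[5,50,95]))
b=tr&(x<520)&(z>75)&(z<88); print('rim',b.sum(),cv2.minEnclosingCircle(P[b][:,:2].astype(np.float32)))
print(delta([469,-124,110],-16.5))
```

```text
[ 469.11534302 -122.46207214  230.13438745] 51.16554516330878 [-2.07297834e+01 -1.04801349e+01  1.03024832e+02  4.94651658e-02
  8.75951395e+01 -4.37621735e+00]
handle 766 (array([ 466.5, -126.6]), 77.4, 12.0, 72.2) [120.71304028 134.50831446 135.90931597]
rim 607 ((466.9416809082031, -124.82479095458984), 37.290103912353516)
(array([120.3,   0.5,   1.1]), np.float64(0.1), 'jaw now', np.float64(-16.4))
```

View pics/w1.png

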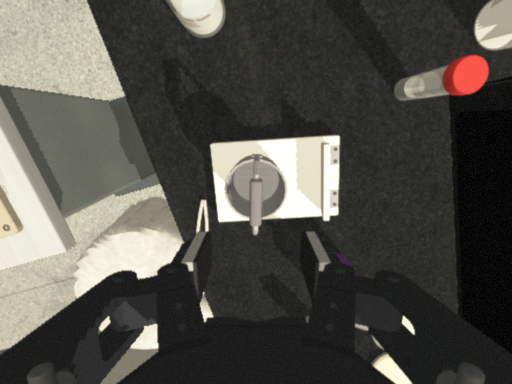

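Wrist view: the grey bar is at (256,200), between the fingers, with its centre at about (467,-126) and its top at z≈135. This agrees with the top and side views and the stated 128 mm bar centre. I'll descend and grip.

Emit:
move_arm(deltas=[[[20,-1,3.4],1],[[45,-1,3.4],1.4],[[70,-1,3.4],1.4],[[90,-1,3.4],1.4],[[105,-1,3.4],1.4],[[115,-1,3.4],1.4],[[120,-1,3.4],1.4],[[120,-1,3.4],1.4]])

```text
time: 2.9
tool_pos: [467.0, -125.8, 110.3]
tcp_rot: [-116.1, 89.9, 136.0]
ft_force: [0.9, 0.5, -0.0]
finger_gap: 51.3
```

Emit:
move_arm(deltas=[[[0,0,0],0],[[0,0,0],0],[[0,0,0],0],[[0,0,0],0],[[0,0,0],0],[[0,0,0],0]], jaw=-1, squeeze=40)

```text
time: 3.65
tool_pos: [467.6, -126.0, 111.0]
tcp_rot: [-150.7, 89.9, 101.5]
ft_force: [2.4, -0.9, 5.9]
finger_gap: 11.5
```

Emit:
move_arm(deltas=[[[-4,0,0],0],[[-10,0,0],0],[[-20,0,0],0],[[-32,0,0],0],[[-44,0,0],0],[[-52,0,0],0],[[-52,0,0],0]])

```text
time: 4.53
tool_pos: [468.2, -126.3, 164.0]
tcp_rot: [127.2, 89.9, 19.3]
ft_force: [0.2, -0.4, -1.6]
finger_gap: 10.7
```

Run:
```python
from h import *
s=r.sense(); print(s['tool_pos'],s['finger_gap'],s['ft_force'])
im,d,C=shot('side','side1'); cv2.imwrite('pics/side1c.png',cv2.resize(im[120:280,200:360],(480,480))[:,:,::-1])
print(delta([500,-5,163],-18)); print(delta([500,-5,93],-18))
```

```text
[ 468.17029359 -126.28160085  163.98468951] 10.746864581922887 [ 0.23414159 -0.42707046 -1.62259902]
(array([   0.4,   -6.4, -125.2]), np.float64(0.2), 'jaw now', np.float64(-17.8))
(array([  70.4,   -6.4, -125.1]), np.float64(0.2), 'jaw now', np.float64(-17.8))
```

View pics/side1c.png

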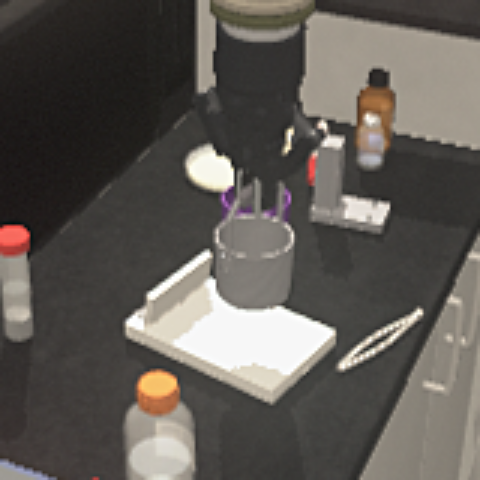

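The side crop shows the grey pail hanging upright from the gripper, clear of the tray. I'll carry it left and lower it.

Emit:
move_arm(deltas=[[[0,0,-8],0],[[0,-1,-22],0],[[0,-2,-42],0],[[0,-3,-64],0],[[0,-5,-86],0],[[0,-6,-106],0],[[0,-6,-119],0],[[0,-6,-125],0],[[0,-6,-125],0]])

```text
time: 5.7
tool_pos: [500.3, -5.1, 163.3]
tcp_rot: [-167.6, 90.0, 84.6]
ft_force: [1.1, -0.6, -2.1]
finger_gap: 11.4
```

Emit:
move_arm(deltas=[[[10,0,0],0],[[25,0,0],0],[[40,0,0],0],[[52,0,0],0],[[60,0,0],0],[[65,0,0],0],[[67,0,0],0],[[68,0,0],0],[[69,0,0],0],[[69,0,0],0]])

```text
time: 6.95
tool_pos: [500.5, -5.1, 94.5]
tcp_rot: [161.4, 90.0, 53.6]
ft_force: [-1.5, 0.1, -1.9]
finger_gap: 11.6
```

Emit:
move_arm(deltas=[[[1,0,0],0],[[2,0,0],0],[[2.5,0,0],0],[[2.5,0,0],0]])

```text
time: 7.45
tool_pos: [500.4, -5.0, 91.9]
tcp_rot: [173.4, 90.0, 65.6]
ft_force: [-0.1, 0.4, -2.1]
finger_gap: 11.1
```

Emit:
move_arm(deltas=[[[0.5,0,0],0],[[1,0,0],0],[[1.5,0,0],0],[[1.5,0,0],0]])

```text
time: 7.95
tool_pos: [500.7, -5.1, 91.0]
tcp_rot: [139.1, 89.9, 31.3]
ft_force: [-1.1, -0.3, 5.2]
finger_gap: 11.1
```

It's on the bench: the force went from -2 to +5 N. Now I release it and rise.

Emit:
move_arm(deltas=[[[0,0,0],0],[[0,0,0],0],[[0,0,0],0],[[0,0,0],0]], jaw=0.1)

```text
time: 8.45
tool_pos: [500.6, -5.1, 90.9]
tcp_rot: [146.3, 89.9, 38.5]
ft_force: [-0.0, 0.4, 0.3]
finger_gap: 47.0
```

Emit:
move_arm(deltas=[[[-5,0,0],0],[[-20,0,0],0],[[-45,0,0],0],[[-75,0,0],0],[[-105,0,0],0],[[-125,0,0],0],[[-132,0,0],0],[[-132,0,0],0]])

```text
time: 9.45
tool_pos: [500.8, -5.2, 223.5]
tcp_rot: [120.9, 89.9, 13.1]
ft_force: [0.5, -0.2, -0.4]
finger_gap: 47.4
```

Run:
```python
from h import *
print(delta([488,-399,220],92.8))
im,d,C=shot('top','top2'); P=cloud(d,C);x,y,z=P[...,0],P[...,1],P[...,2]
ims,ds,Cs=shot('side','side2');Q=cloud(ds,Cs)
m=(Q[...,1]<40)&(Q[...,1]>-70)&(Q[...,0]>440)&(Q[...,0]<560)
for a,b in((5,25),(55,66),(101,118)):
    k=m&(Q[...,2]>a)&(Q[...,2]<b);print(a,k.sum(),rect(Q[k]) if k.sum()>3 else '')
m&=Q[...,2]<130; print('zmax',np.percentile(Q[...,2][m],99.5))
# tray without the pail
for im_,P_ in((im,P),(ims,Q)):
    X,Y,Z=P_[...,0],P_[...,1],P_[...,2]; tr=(X>370)&(X<620)&(Y>-240)&(Y<-60)
    t=tr&(Z>14)&(Z<24)&(im_.min(-1)>110); print('tray',np.median(Z[t]),rect(P_[t]))
```

```text
(array([  3.3, 108.1, 378.9]), np.float64(69.4), 'jaw now', np.float64(-17.8))
5 50 (array([479.2, -26.3]), 96.8, 88.0, 81.0)
55 131 (array([503.5,  -6.7]), 69.9, 68.5, 22.8)
101 117 (array([501.6,  -3.1]), 69.7, 13.6, 75.6)
zmax 117.32756590178897
tray 18.751236704648363 (array([ 494.7, -136.3]), 109.9, 170.1, 77.3)
tray 20.65133582162173 (array([ 493.9, -134.4]), 115.7, 172.5, 78.5)
```

The pail stands upright at about (502,-5): rim and handle are concentric and the top is at z≈115. Now to the square.

Emit:
move_arm(deltas=[[[0,5,20],4],[[0,15,52],10],[[0,25,87],16],[[0,35,122],22],[[0,45,158],29],[[0,55,193],35],[[0,65,228],42],[[0,75,263],48],[[0,85,298],55],[[0,95,333],61],[[0,104,363],66],[[0,108,379],69.4]])

```text
time: 11.05
tool_pos: [486.2, -400.1, 219.8]
tcp_rot: [-46.6, 89.8, 136.0]
ft_force: [0.6, 0.4, -0.3]
finger_gap: 46.8
```

Emit:
move_arm(deltas=[[[0,0,0],0],[[0,0,0],0],[[0,0,0],0]])

```text
time: 11.42
tool_pos: [486.3, -399.2, 219.5]
tcp_rot: [-48.9, 89.8, 133.8]
ft_force: [0.2, 0.2, 0.4]
finger_gap: 47.2
```

Run:
```python
from h import *
s=r.sense();print(s['tool_pos'],s['finger_gap'],s['joint_pos'].round(1))
im,d,C=shot('wrist','w2'); P=cloud(d,C);x,y,z=P[...,0],P[...,1],P[...,2]
sq=(x>400)&(x<540)&(y>-440)&(y<-350)&(d>0)
f=sq&(z>8)&(z<15); print('foot',f.sum(),rect(P[f]),np.median(z[f]))
l=sq&(z>84)&(z<96); print('legtop',l.sum(),rect(P[l]),np.median(z[l]))
print(delta([487.5,-399,52],92.8))
cv2.imwrite('pics/w2.png',im[:,:,::-1])
```

```text
[ 486.31594956 -399.18249249  219.54529375] 47.198029758349456 [-44.1  12.5  80.9   0.   86.9  43.2]
foot 1047 (array([ 459. , -401.6]), 80.5, 43.4, 3.7) 12.366460135802356
legtop 558 (array([ 486.3, -399.9]), 26.0, 23.3, 3.2) 90.31954434871636
(array([167.8,   0.2,  -1.5]), np.float64(-0.1), 'jaw now', np.float64(-87.3))
```

View pics/w2.png

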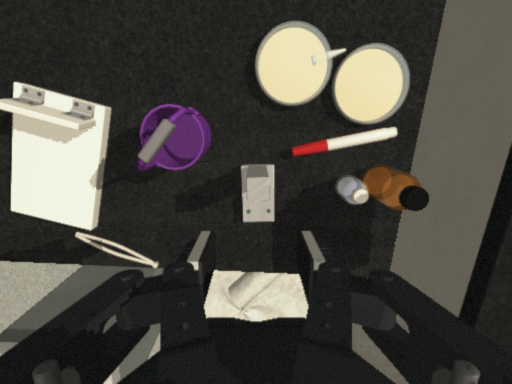

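Wrist view: the square sits between the fingers at (258,190), leg top at z=90.3, centre (486.5,-399.7), yaw 3.3°. The text's sizes match, so I'll descend and grip.

Emit:
move_arm(deltas=[[[15,0,0],0],[[40,0.5,0],-0.6],[[70,0.5,0],-0.6],[[100,0.5,0],-0.6],[[130,0.5,0],-0.6],[[150,0.5,0],-0.6],[[162,0.5,0],-0.6],[[168,0.5,0],-0.6],[[168,0.5,0],-0.6]])

```text
time: 12.6
tool_pos: [486.2, -399.5, 52.1]
tcp_rot: [-49.0, 89.8, 134.3]
ft_force: [-0.3, -0.2, -0.2]
finger_gap: 46.7
```

Emit:
move_arm(deltas=[[[0,0,0],0],[[0,0,0],0],[[0,0,0],0],[[0,0,0],0],[[0,0,0],0],[[0,0,0],0]], jaw=-1, squeeze=90)

```text
time: 13.35
tool_pos: [487.0, -400.4, 53.5]
tcp_rot: [-56.3, 90.0, 127.0]
ft_force: [0.5, -1.3, 5.7]
finger_gap: 23.0
```

Emit:
move_arm(deltas=[[[-3,0,0],0],[[-10,0,0],0],[[-28,0,0],0],[[-50,0,0],0],[[-75,0,0],0],[[-100,0,0],0],[[-125,0,0],0],[[-142,0,0],0],[[-150,0,0],0],[[-150,0,0],0]])

```text
time: 14.6
tool_pos: [487.2, -400.5, 203.9]
tcp_rot: [-81.0, 90.0, 102.3]
ft_force: [-0.7, -0.1, -3.4]
finger_gap: 23.2
```

Run:
```python
from h import *
s=r.sense();print(s['tool_pos'],s['finger_gap'],s['ft_force'],s['wrist_torque'])
y=np.radians(-12.7); c,sn=np.cos(y),np.sin(y); tc=np.array([494.6+60*c,-136+60*sn])
for back in(40,20,13): 
    g=tc-(back)*np.array([c,sn]); print(back,g.round(1),delta([*g,201],77.3))
```

```text
[ 487.17953243 -400.53249326  203.85885107] 23.15772801795433 [-0.68479861 -0.12547921 -3.40630532] [-0.00786247 -0.00407674 -0.03366728]
40 [ 514.1 -140.4] (array([   2.9, -258.2,  -41.8]), np.float64(16.0), 'jaw now', np.float64(-86.7))
20 [ 533.6 -144.8] (array([   2.9, -252.6,  -61.1]), np.float64(16.0), 'jaw now', np.float64(-86.7))
13 [ 540.5 -146.3] (array([   2.9, -250.7,  -67.8]), np.float64(16.0), 'jaw now', np.float64(-86.7))
```

Emit:
move_arm(deltas=[[[0,-10,-2],1],[[0,-30,-6],2],[[0,-55,-11],4],[[0,-82,-16],5],[[0,-110,-21],7],[[0,-138,-26],9],[[0,-166,-31],11],[[0,-194,-37],13],[[0,-220,-42],14.5],[[0,-242,-46],16],[[0,-254,-48],16],[[0,-256,-48.5],16]])

```text
time: 16.1
tool_pos: [520.6, -141.4, 203.3]
tcp_rot: [-10.5, 89.9, 156.8]
ft_force: [-0.8, 0.1, -3.0]
finger_gap: 22.9
```

Emit:
move_arm(deltas=[[[15,0,0],0],[[40,0,0],0],[[65,0,0],0],[[85,0,0],0],[[100,0,0],0],[[107,0,0],0],[[110,0,0],0],[[110,0,0],0]])

```text
time: 17.1
tool_pos: [520.9, -141.5, 93.8]
tcp_rot: [-14.0, 90.0, 153.4]
ft_force: [-0.3, 0.1, -3.3]
finger_gap: 22.9
```

Run:
```python
from h import *
s=r.sense();print(s['tool_pos'],s['finger_gap'],s['ft_force'],delta([0,0,0],77.3)[1:])
T=T_tool(s); print('tool in tray frame', )
y=np.radians(-12.7); A=np.array([[np.cos(y),np.sin(y)],[-np.sin(y),np.cos(y)]]); o=np.array([494.6,-136])
print(A@(s['tool_pos'][:2]-o))
im,d,C=shot('side','side3'); t=shot('top','top3'); w=shot('wrist','w3')
c=np.zeros((480,800,3),np.uint8); c[:,:480]=cv2.resize(im[140:260,220:340],(480,480),interpolation=cv2.INTER_CUBIC); c[:240,480:]=cv2.resize(w[0],(320,240)); c[240:,480:]=cv2.resize(t[0][150:240,220:340],(320,240))
cv2.imwrite('pics/c3.png',c[:,:,::-1])
```

```text
[ 520.88540704 -141.5307317    93.79557134] 22.885545120151633 [-0.25431449  0.1034845  -3.28878322] (np.float64(0.1), 'jaw now', np.float64(-102.6))
tool in tray frame
[26.85823294  0.38332714]
```

View pics/c3.png

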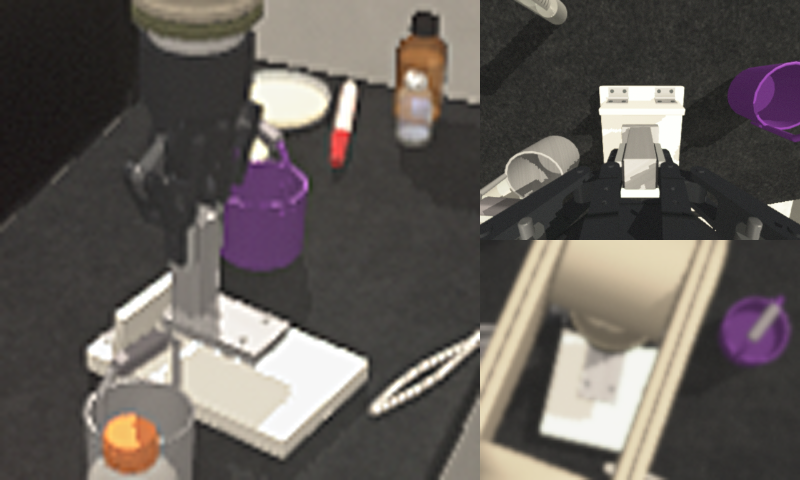

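The crops show the square held level, centred over the base plate about 20 mm from the wall, and the pail standing free. I'll lower it to contact.

Emit:
move_arm(deltas=[[[6,0,0],0],[[12,0,0],0],[[16,0,0],0],[[18,0,0],0],[[18,0,0],0]])

```text
time: 17.88
tool_pos: [521.0, -141.5, 75.9]
tcp_rot: [-96.9, 90.0, 70.5]
ft_force: [0.4, 0.7, -3.0]
finger_gap: 23.2
```

Emit:
move_arm(deltas=[[[1,0,0],0],[[2,0,0],0],[[3,0,0],0],[[3,0,0],0]])

```text
time: 18.38
tool_pos: [521.3, -141.6, 73.5]
tcp_rot: [173.3, 90.0, -19.3]
ft_force: [-1.1, -0.5, 2.5]
finger_gap: 23.3
```

Emit:
move_arm(deltas=[[[0.2,0,-3],0],[[0.2,0,-6],0],[[0.2,0,-9],0],[[0.2,0,-12],0],[[0.2,0,-14],0],[[0.2,0,-14],0]])

```text
time: 19.12
tool_pos: [535.3, -144.8, 73.5]
tcp_rot: [174.4, 89.9, -18.2]
ft_force: [-1.8, -0.5, 3.3]
finger_gap: 23.0
```

Emit:
move_arm(deltas=[[[0.3,0,-1],0],[[0.3,0,-2],0],[[0.3,0,-3],0],[[0.3,0,-4],0],[[0.3,0,-4],0]])

```text
time: 19.75
tool_pos: [539.1, -145.6, 73.5]
tcp_rot: [168.1, 89.9, -24.5]
ft_force: [-2.6, 0.4, 6.0]
finger_gap: 23.3
```

Emit:
move_arm(deltas=[[[0.3,0,-0.5],0],[[0.3,0,-1],0],[[0.3,0,-1.2],0],[[0.3,0,-1.2],0]])

```text
time: 20.25
tool_pos: [539.8, -145.8, 73.5]
tcp_rot: [74.3, 90.0, -118.4]
ft_force: [-6.1, 0.9, 8.8]
finger_gap: 23.2
```

```bash
cat > chk.py <<'E'
from h import *
import sys
n=sys.argv[1]
F=[r.sense()['ft_force']]
s=r.sense(); y=np.radians(-12.7); ex=np.array([np.cos(y),np.sin(y),0]); ey=np.array([-ex[1],ex[0],0])
print('F tray x,y,z',[(f@ex).round(1) for f in F],(F[0]@ey).round(1),F[0][2].round(1),'tcp x',(ex@(s['tool_pos']-[494.6,-136,0])).round(2),'z',s['tool_pos'][2].round(2),'torque about tray y',(s['wrist_torque']@ey).round(2))
for cam_ in('side','wrist'):
    im,d,C=shot(cam_,cam_+n); P=cloud(d,C); q=P-[494.6,-136,0]; u,v,z=q@ex,q@ey,q[...,2]
    m=(d>0)&(abs(v)<20)&(u>-20)&(u<20)&(z>25)&(z<40)
    for nm,m,dep in(('foot top',m,'z'),('tray top',(d>0)&(abs(v)<50)&(abs(v)>26)&(u>-75)&(u<48)&(z>13)&(z<26),'z'),('wall inner',(d>0)&(abs(v)<46)&(abs(v)>15)&(u>48)&(u<64)&(z>28)&(z<50),'u')):
        if m.sum()<20: print(cam_,nm,'n',m.sum()); continue
        k=np.stack([z[m],np.ones(m.sum())],1) if dep=='u' else np.stack([u[m],np.ones(m.sum())],1)
        t=u[m] if dep=='u' else z[m]
        for _ in range(3):
            a=np.linalg.lstsq(k,t,rcond=None)[0]; e=abs(k@a-t); g=e<2.5*np.median(e)+.3; k,t=k[g],t[g]
        print(cam_,nm,'n',len(t),'slope rad',a[0].round(3),'mean',t.mean().round(1))
E
python3 chk.py 4
```

```text
F tray x,y,z [np.float64(-6.1)] -0.5 8.8 tcp x 46.23 z 73.51 torque about tray y 1.17
side foot top n 114 slope rad 0.022 mean 32.7
side tray top n 335 slope rad 0.001 mean 20.7
side wall inner n 36 slope rad 0.059 mean 60.5
wrist foot top n 0
wrist tray top n 1992 slope rad -0.001 mean 20.3
wrist wall inner n 56 slope rad 0.109 mean 49.3
```

The contact forces read -6.1 N against the wall and +8.8 N down. The foot slope and wall lean are noisy, so I'll average several shots and compare them with the shot from the air.

```bash
cat > tilt.py <<'E'
from h import *
import sys
y=np.radians(-12.7); ex=np.array([np.cos(y),np.sin(y),0]); ey=np.array([-ex[1],ex[0],0])
def fit(A,t):
    for _ in range(4):
        a=np.linalg.lstsq(A,t,rcond=None)[0]; e=abs(A@a-t); g=e<2.5*np.median(e)+.1; A,t=A[g],t[g]
    return a
def run(d,C,off=0):
    P=cloud(d,C); q=P-[494.6,-136,0]; u,v,z=q@ex-off,q@ey,q[...,2]; o=lambda m:np.ones(m.sum())
    m=(abs(v)<19)&(u>-16)&(u<28)&(z>26)&(z<75)&(d>0)&(z<40); a=fit(np.stack([u[m],v[m],o(m)],1),z[m]); print('foot',m.sum(),a.round(3))
    m=(v>27)&(v<50)&(u>-60)&(u<40)&(z>14)&(z<26); a=fit(np.stack([u[m],v[m],o(m)],1),z[m]); print('tray',m.sum(),a.round(3))
    m=(v>16)&(v<46)&(u>48)&(u<65)&(z>26)&(z<52); a=fit(np.stack([z[m]-38,v[m],o(m)],1),u[m]); print('wall u(z,v)',m.sum(),a.round(3))
    m=(abs(v)<60)&(u>40)&(u<80)&(z>52)&(z<60)&(v>16); print('wall top',m.sum(),u[m].mean().round(1),z[m].mean().round(1), rect(np.stack([u[m],v[m]],1)))
if sys.argv[1]!='live': im,d,C=load(sys.argv[1]); run(d,C,float(sys.argv[2]))
else:
    D=[shot('side','live')[1] for _ in range(8)]; im,_,C=load('live'); d=np.median(D,0); np.save('pics/livemed.npy',d); run(d,C)
    print(r.sense()['ft_force'].round(1))
E
python3 tilt.py side2 0; echo; python3 tilt.py side3 -19; echo; python3 tilt.py live
```

```text
foot 0 [0. 0. 0.]
tray 161 [3.0000e-03 3.1000e-02 1.9676e+01]
wall u(z,v) 39 [-1.930e-01 -2.500e-02  5.847e+01]
wall top 30 58.0 55.8 (array([58.6, 34.1]), 9.6, 35.5, 1.7)

foot 0 [0. 0. 0.]
tray 168 [5.0000e-03 1.1000e-02 2.0989e+01]
wall u(z,v) 10 [ 0.192 -0.132 54.977]
wall top 33 68.0 55.7 (array([67.3, 25.9]), 47.8, 25.7, 38.5)

foot 128 [-2.0000e-03  7.0000e-03  3.3093e+01]
tray 161 [ 1.0000e-03 -9.0000e-03  2.1289e+01]
wall u(z,v) 51 [ 1.5000e-02 -9.0000e-03  6.0425e+01]
wall top 33 62.5 55.7 (array([63.4, 32.6]), 7.5, 32.7, 2.1)
[-5.2  1.3  9.3]
  return _methods._mean(a, axis=axis, dtype=dtype,
  ret = ret.dtype.type(ret / rcount)
  return _methods._mean(a, axis=axis, dtype=dtype,
  ret = ret.dtype.type(ret / rcount)
```

Averaged over 8 shots:
- **Foot:** slope -0.002, 11.8 mm above the tray top, so it is flat.
- **Wall:** slope 0.015, against -0.19 when leaning. Its top has moved out 4.8 mm, against 5.0 expected for upright.

Now I'll firm the push slightly.

Emit:
move_arm(deltas=[[[0.7,0,-0.5],0],[[0.7,0,-0.6],0],[[0.7,0,-0.6],0],[[0.7,0,-0.6],0]])

```text
time: 21.25
tool_pos: [539.9, -145.8, 73.5]
tcp_rot: [11.1, 89.9, 178.4]
ft_force: [-6.9, 1.6, 11.5]
finger_gap: 23.4
```

```bash
python3 tilt.py live 2>/dev/null
python3 - <<'E'
from h import *
s=r.sense();print(s['time'],s['tool_pos'],s['ft_force'])
E
```

```text
foot 125 [-2.0000e-03 -7.0000e-03  3.3152e+01]
tray 161 [-1.000e-03  3.000e-03  2.077e+01]
wall u(z,v) 56 [-2.1000e-02 -1.1000e-02  6.0576e+01]
wall top 32 62.6 55.8 (array([64.2, 33.3]), 33.2, 8.6, 86.8)
[-7.2  1.7 11.9]
21.65 [ 539.90119278 -145.84233946   73.49107441] [-7.16544856  1.72217174 11.87311835]
```

The down push is a little high at 11.9 N, so I'll ease it to about 8 N and keep the wall push.

Emit:
move_arm(deltas=[[[0.2,0,-0.6],0],[[0.2,0,-0.6],0],[[0.2,0,-0.6],0],[[0.2,0,-0.6],0]])

```text
time: 22.15
tool_pos: [539.9, -145.9, 73.5]
tcp_rot: [5.5, 89.9, 172.9]
ft_force: [-6.5, 1.3, 9.2]
finger_gap: 22.8
```

```bash
python3 tilt.py live 2>/dev/null
python3 - <<'E'
from h import *
s=r.sense();print(s['time'],s['tool_pos'],s['ft_force'])
im,d,C=load('live'); t=shot('top','top9')[0]
c=np.zeros((420,800,3),np.uint8); c[:,:400]=cv2.resize(im[140:266,225:345],(400,420),interpolation=cv2.INTER_CUBIC); c[:300,400:]=cv2.resize(t,(400,300))
cv2.imwrite('pics/c9.png',c[:,:,::-1])
E
```

```text
foot 125 [-3.0000e-03 -8.0000e-03  3.3269e+01]
tray 163 [1.0000e-03 3.0000e-03 2.0753e+01]
wall u(z,v) 54 [-1.0000e-02  2.0000e-02  5.9546e+01]
wall top 31 62.6 55.5 (array([63.8, 33.4]), 30.8, 8.9, 89.4)
[-6.3  0.8  8.3]
22.55 [ 539.90694317 -145.83896402   73.50152017] [-6.2554434   0.82589924  8.30204599]
```

View pics/c9.png

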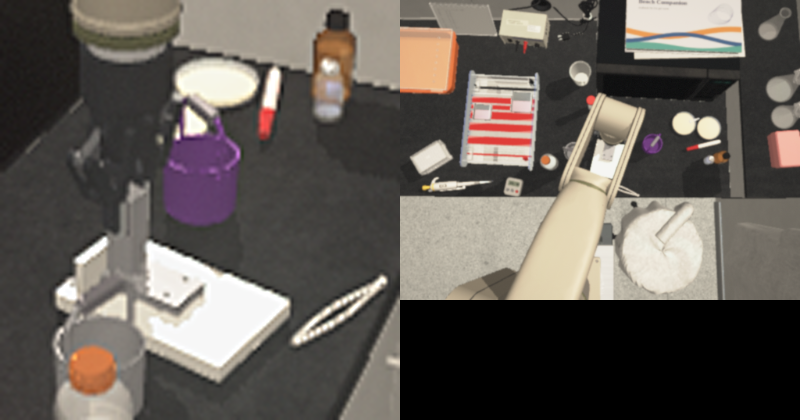

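The picture shows the square flat on the tray with its leg against the upright wall, the pail standing free, and the bystanders unmoved. The pushes are about 6.3 N on the wall and 8.3 N down, so I'm handing in.

```bash
python3 -c "
from bench import r
print(r.hand_in())"
```

```text
the job is handed in; nothing more can be done
None
```

I set the grey steel pail upright on the bench to the left of the tray, at about (502, -5), and let it go. I then stood the square on the base plate, slid it into the corner and handed in at about 22.6 s, still holding it pressed there.

**Last checks**
- **Foot:** flat on the base plate, with a measured slope of about -0.003 rad.
- **End wall:** upright to about 0.01–0.02 rad, which is the noise in the depth readings. Its upper edge had moved out about 5 mm from its starting lean, as expected for upright.
- **Push:** about 6.3 N into the wall and 8.3 N down.
- **Bystanders:** unmoved in the last pictures.

**Readings that disagreed**
- An early single shot gave a foot slope of 0.022 rad and a wall slope of 0.06–0.11 rad. Medians of eight shots did not confirm either.
- The downward push briefly reached 11.9 N before I eased it.

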